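Draw the soldering plate out from under the stack

TASK

On the jeweller's bench, take hold of the soldering plate by its upright grip block, draw it along the bench out from under the stack and through the opening in the frame's front gate, then lay it flat on the white soldering board, all of it on the board, and let go. The gate has been left off-centre by an unknown amount, so feel your way through it gently and never force the plate against the frame or gate. The stack must stay standing in its frame with nothing shifted off, and everything else on the bench is to be left alone.

Things in the scene. Friction and masses are not known exactly. Their poses are not given: they have to be found in the camera images.
- plate: Soldering plate, one loose rigid piece of bare aluminium, 0.2 kg, flat on the bench, the stack on its head. Head 60 x 60 x 12 mm with square corners; from the middle of its -x edge a shank 22 mm wide, 8 mm high runs along -x and ends 157 mm from the head's centre, where the grip block stands. Origin: underside of the head's centre, z up, -x towards the grip block.
- plate_head (a point): Centre of the plate's square head, half-way up its 12 mm; axes as the plate.
- plate_grip (a point): Centre of the upright grip block: 34 mm long (plate x), 14 mm wide (plate y), from the shank's top at 8 mm to 48 mm above the plate's underside. It lies 140 mm along plate -x from the head's centre and 28 mm above the underside. Grip across the 14 mm from above, firmly (40 N or more: the head is a long lever), finger tips 2 mm or more above the shank.
- frame: Low wooden pen fixed to the bench, plate and stack stand in it (the plate on the bench itself). Origin on the bench at its centre; front towards -x, the way the plate comes out, its shank already sticking out. Side walls 30 mm high, 63 to 69 mm off the centre line, a rear wall and a front bar (16 to 34 mm up, x = -53 to -63 mm) keep the case in place with 3 mm play.
- frame_mid (a point): Point on the frame's centre line 9.5 mm above its origin, level with two ledges inside (47 to 62 mm off the centre line) onto which the stack settles 2.5 mm when the plate has gone. Between the ledges the head has 17 mm of room to either side. Drawing the plate under the stack takes about 3 to 7 N.
- frame_front (a point): Point on the frame's centre line, x = -73 mm, 17 mm up: front face of where the gate runs (NOT the opening's centre). Gate: dark steel plate, x = -65 to -73 mm, 34 mm high, 170 mm wide, one opening 66 wide x 16 mm high at its foot. It slides along frame y, was left up to 15 mm off-centre to either side, position not measured, and does not give way under load.
- frame_out (a point): Point on the centre line 105 mm in front of the frame's origin: with its centre here the head is just clear of the gate. A head not in line with the opening butts on the gate when its centre is 35 mm out: ease back a few mm, shift along frame y, try again. More than 20 N of plate against frame or gate is forcing it.
- case: Bottom of the stack, resting on the plate's head: closed flat wooden case 100 (x) x 120 (y) x 26 mm, 0.2 kg. Origin under its centre.
- block: Middle of the stack: wooden forming block 70 x 84 x 22 mm, 0.1 kg, on the case. Origin under its centre.
- tin: Top of the stack: round steel tin, 57 mm across, 27 mm high, 0.06 kg. Origin under its centre. The stack's top is 87 mm above the bench.
- board: White soldering board fixed on the bench, 130 (x) x 240 (y) x 8 mm; origin under its centre. The plate fits on it with its length along the board's y, either way round.
- graver: Bystander: wood-handled graver, 150 mm, lying on the bench.
- brush: Bystander: small brush, 160 mm, lying on the bench.
- ingot: Bystander: brass bar 45 x 26 x 12 mm.
- jar: Bystander: amber jar, 48 mm across, 55 mm high.
- bangle: Bystander: steel ring lying flat, 66 mm across.
- cup: Bystander: white cup, 56 mm across, 50 mm high.
Mind the look-alikes: they are no part of the job. Leave any green look-alike of the frame alone. Several things have the shape of the tin; the one meant has the colours described above.

How it is judged:
By the outcome, as a careful person would: the job done as asked, in the order asked, and still so for the second after the job is handed in, with the robot touching nothing.
It also fails if it takes over 72 s, if anything falls off the work surface, if the arm or the gripper's body presses on something with over 40 N, if the wrist force passes 120 N, or if a joint passes its speed limit or range.

ROBOT

A 7-joint arm with a two-finger parallel gripper is mounted at the origin on the work surface. World frame = base frame: x ahead of the robot, y to its left, z up, the work surface at z = 0. Lengths are in m, angles in rad, forces in N, time in s.
With the tool pointing down it reaches from about 0.425 to 0.925 m from the base axis. Payload 6.8 kg.
Tool frame: the origin (TCP) lies at the very end of the fingers, on their centre line; the grasp point (between the pads) lies 19 mm behind it (r.grip_depth is the distance from the TCP to the grasp point, in m); z points along the fingers, y is the direction in which the jaws open and shut (so a half turn about z gives the same grasp; the last joint's range is limited). The gripper opens to 85 mm and grips with 20 to 120 N. Pads are 22 mm wide; open, the fingers measure 114 mm over their backs; the gripper's body (76 mm by 85 mm) begins 54 mm behind the grasp point. The pads swing forward as they close: fully open they stand 13 mm farther back than shut.
Start: joints at [-1.43, 0.477, 0.022, 1.555, -0.011, 1.109, -0.083], TCP at [0.166, 0.654, 0.231] pointing down, gripper open.
Joint ranges: [-2.96, 2.96], [-0.34, 2.1], [-1.41, 1.46], [0.24, 2.44], [-1.37, 4.51], [0.17, 1.92], [-2.96, 2.96]. Speed limits (rad/s): [2.39, 2.39, 3.14, 3.14, 3.14, 3.14, 3.14].

INTERFACE

Orientations are given as a rotation vector (axis times angle).
In Python, from bench import r, grab_frame gives the robot as it stands. The module is installed in compiled form; this text tells all that it offers.
- The arm moves only by the tool play_rows, never from a script. Its argument "increments" is a list of rows, each a list of 7 numbers: the shift along the tool's x, y, z in mm, then the turn, a rotation vector about the tool's x, y, z in rad, then the closure in counts, from 0 (fully open) to 255 (shut). In form: [[tx, ty, tz, rx, ry, rz, claw], ...]. A call has 1 to 5 rows; each row shifts and turns the pose as measured when the row begins, along the tool's axes as they then stand; what a row does not reach is not made up. A row lasts 1/10 s, in which the tool goes at most 50 mm and 8.59 degrees, less where a joint would pass 70% of its speed; a pose out of reach is approached as far as the arm can. A call is refused whole if a number of a shift passes 50 or a number of a turn 0.15, either way. A call with a gripper value outside its range is refused whole. The fingers move at their own pace and stop on an object; "force" is the grip in N (left out, the last holds). Time passes only in rows, so rows that do not move let the fingers close. It gives the time, the measured TCP pose, the force and the opening at its end, in the units of the state.
- r.get_obs(): the state, without advancing time (a new reading comes with each control period).
- grab_frame(name): name is "side" or "top" or "wrist"; returns a dict with "color" (420x560x3 uint8, blue, green, red), "depth" (420x560 float32, m along the optical axis (not along the pixel's ray), 0 where there is no reading), "K" (3x3 intrinsics, pixels), "T" (4x4, takes a point from camera to world coordinates). Camera axes: x right, y up, looking along -z (the intrinsics and any distortion apply to the point x, -y, -z); pixel columns grow to the right and rows downward; lengths in m; the calibration is good to about 2 mm. A picture is of the moment at which its call begins.
- r.hand_in(): hands the job in, once; it reports no verdict.
The state is a dict: "clock": time; "joints": joint angles; "qvel": joint speeds; "tau": joint torques, N m; "tcp_pos": TCP position; "orientation": TCP orientation; "contact_force": force on the tool from outside, world axes, zero at the start; "moment": the same for the moment, N m; "grip_width": finger opening in m.
Only numpy, scipy, OpenCV 4.12 (cv2) and the standard library are available. Lean on these libraries where they do the work, as an engineer would, in place of code of your own. Each camera call takes 0.05 s, during which the arm holds its last target.

## Working session

There is one attempt and no reset: what is moved stays moved. The work goes in short steps, Python scripts to look and compute and a tool call to move; the robot and the scene stay as the last step left them, time stands still between calls to the robot, and variables do not carry over. Pictures are saved under pics/ and viewed, and the job is handed in when it is done.

Besides the shell and the picture viewer there is one more tool, called after "Request:" as name(argument=value, ...) on one line, values as JSON. play_rows: Moves the arm, as the interface text tells. Its arguments: {"type":"object","properties":{"increments":{"type":"array","items":{"type":"array","items":{"type":"number"}}},"force":{"type":"number"}},"required":["increments"]}

```bash
mkdir -p pics; ls
cat > h.py <<'E'
import numpy as np,cv2
from bench import r,grab_frame
def save(n,name):
    f=grab_frame(n); cv2.imwrite('pics/'+name+'.png',f['color']); np.savez('pics/'+name+'.npz',**{k:f[k] for k in('color','depth','K','T')}); return f
def load(name): return dict(np.load('pics/'+name+'.npz'))
def ray(f,u,v):
    K,T=f['K'],f['T']; d=np.array([(u-K[0,2])/K[0,0],-(v-K[1,2])/K[1,1],-1.]); return T[:3,3],T[:3,:3]@d
def onz(f,u,v,z):
    o,d=ray(f,u,v); return o+d*(z-o[2])/d[2]
def dep(f,u,v):
    o,d=ray(f,u,v); return o+d*f['depth'][int(v),int(u)]
def cloud(f):
    h,w=f['depth'].shape; u,v=np.meshgrid(np.arange(w),np.arange(h)); K,T=f['K'],f['T']
    d=np.stack([(u-K[0,2])/K[0,0],-(v-K[1,2])/K[1,1],-np.ones_like(u,float)],-1)*f['depth'][...,None]
    return d@T[:3,:3].T+T[:3,3]
E
python3 - <<'E'
from h import *
for n in('top','side','wrist'):
    f=save(n,n+'0'); print(n,f['K'].tolist(),f['T'].round(3).tolist())
print(r.get_obs(), r.grip_depth)
E
```

```text
pics
top [[428.699933743792, 0.0, 274.399586606893], [0.0, 428.699933743792, 215.33648116658804], [0.0, 0.0, 1.0]] [[-0.031, 0.974, -0.225, 0.316], [-1.0, -0.03, 0.006, -0.032], [-0.001, 0.225, 0.974, 1.206], [0.0, 0.0, 0.0, 1.0]]
side [[445.96522988741987, 0.0, 280.8496701119], [0.0, 445.96522988741987, 208.2043397141069], [0.0, 0.0, 1.0]] [[-0.997, 0.042, -0.068, 0.507], [-0.08, -0.581, 0.81, 0.758], [-0.005, 0.813, 0.583, 0.63], [0.0, 0.0, 0.0, 1.0]]
wrist [[292.0190880434422, 0.0, 278.7583896822157], [0.0, 292.0190880434422, 211.19356728954608], [0.0, 0.0, 1.0]] [[0.245, -0.919, -0.308, 0.087], [0.969, 0.232, 0.079, 0.674], [-0.001, -0.318, 0.948, 0.374], [0.0, 0.0, 0.0, 1.0]]
{'clock': 0.15, 'joints': array([-1.43008454,  0.47763231,  0.02235828,  1.55617525, -0.01148826,
        1.1092929 , -0.08310238]), 'qvel': array([ 3.23818448e-04, -4.34911990e-03, -1.10918365e-03, -4.05428139e-03,
        1.06462247e-04, -5.64253227e-04, -5.12908986e-05]), 'tau': array([ 2.43823757e-03, -5.96928620e+01,  1.61005821e+00, -2.81493473e+01,
        1.26464854e-02,  6.48490168e-03, -3.12538305e-05]), 'tcp_pos': array([0.16612798, 0.6537912 , 0.23055521]), 'orientation': array([-3.89800957e-01, -3.11725556e+00,  2.16471999e-03]), 'contact_force': array([-0.05157594, -0.18601598,  0.08231239]), 'moment': array([ 0.01821612,  0.02017217, -0.0340118 ]), 'grip_width': 0.08528342365348768} 0.0187
```

View pics/top0.png

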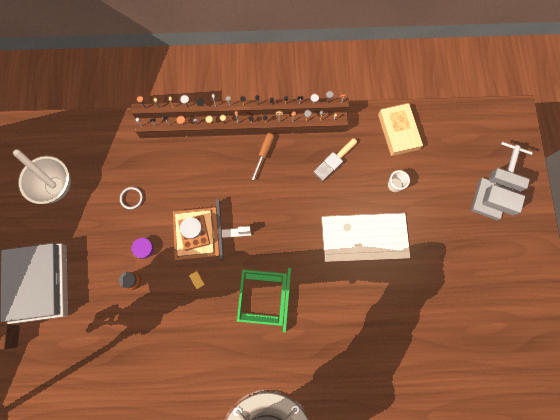

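View pics/side0.png

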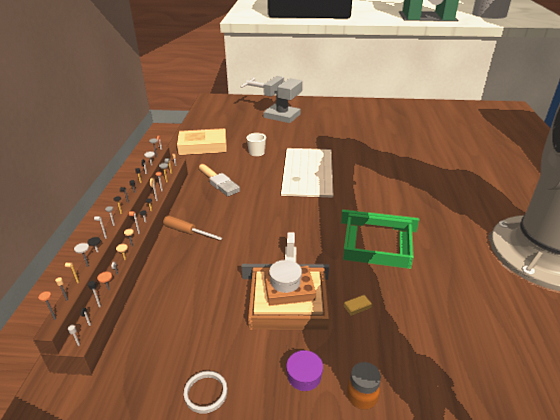

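View pics/wrist0.png

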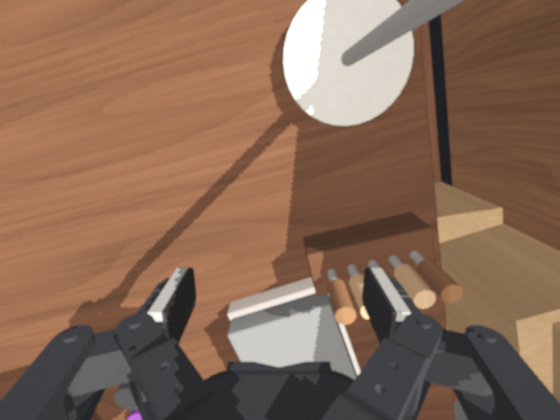

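The top view shows the wooden frame at (197,232), its dark gate at (219,228) and the grip block at (243,231). The board is at (366,237).

- **Frame:** the green one at (265,297) is the look-alike. The wooden one at (197,232) is the one I want.
- **Tin:** the purple one at (142,247) and the jar at (128,280) could be mistaken for it. The steel one at (190,228), on the stack, is the one meant.

Next is a close crop to check this.

Run:
```python
from h import *
t=load('top0');s=load('side0')
a=cv2.resize(t['color'][185:275,160:265],None,fx=5.6,fy=5.6,interpolation=cv2.INTER_CUBIC)
b=cv2.resize(s['color'][215:335,230:345],None,fx=4.8,fy=4.8,interpolation=cv2.INTER_CUBIC)
cv2.imwrite('pics/ca.png',a);cv2.imwrite('pics/cb.png',b)
P=cloud(t)
for u,v in[(190,228),(180,215),(243,231),(232,233),(219,215),(219,240),(219,205),(366,237),(300,300)]: print(u,v,P[v,u].round(4))
P=cloud(s)
for u,v in[(285,272),(291,240),(291,260),(307,170)]: print('s',u,v,P[v,u].round(4))
```

```text
190 228 [0.5468 0.1864 0.0861]
180 215 [0.5949 0.2245 0.037 ]
243 231 [0.5415 0.048  0.0492]
232 233 [0.5445 0.0821 0.0091]
219 215 [0.5926 0.1159 0.0327]
219 240 [0.5202 0.1152 0.0396]
219 205 [0.6231 0.1166 0.0268]
366 237 [ 0.522  -0.2979  0.0052]
300 300 [ 0.3525 -0.1033 -0.0027]
s 285 272 [0.5478 0.1935 0.0869]
s 291 240 [0.5453 0.0593 0.0481]
s 291 260 [0.5439 0.076  0.0087]
s 307 170 [ 0.5228 -0.2922  0.0055]
```

View pics/ca.png

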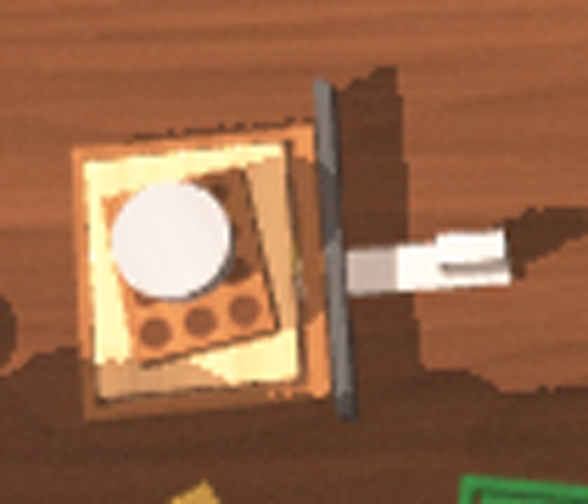

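View pics/cb.png

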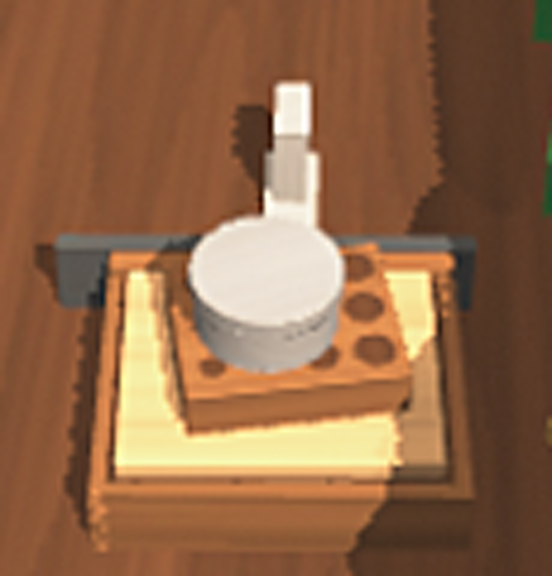

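Run:
```python
from h import *
t=load('top0');s=load('side0')
def c(u,v,z): return onz(t,160+(u+.5)/5.6-.5,185+(v+.5)/5.6-.5,z)[:2].round(4)
def d(u,v,z): return onz(s,230+(u+.5)/4.8-.5,215+(v+.5)/4.8-.5,z)[:2].round(4)
for n,p in dict(lt=(73,148,.03),lb=(85,415,.03),rt=(315,125,.03),rb=(330,400,.03),gt=(326,82,.034),gb=(344,412,.034),
  grip_a=(436,233,.048),grip_b=(503,230,.048),grip_c=(511,283,.048)).items(): print(n,c(*p))
for n,p in dict(rl=(95,495,.03),rr=(472,497,.03),fl=(108,255,.03),fr=(455,258,.03),gl=(58,236,.034),gr=(475,237,.034),ga=(274,84,.048),gb=(311,84,.048),gc=(310,136,.048),gd=(274,134,.048)).items(): print('side',n,d(*p))
# clouds
for nm,f in(('t',t),('s',s)):
    P=cloud(f).reshape(-1,3)
    m=(P[:,2]>.04)&(P[:,2]<.056)&(P[:,1]<.085)&(P[:,1]>.0)&(abs(P[:,0]-.545)<.03)
    q=P[m][:,:2]; print(nm,'grip',len(q),q.mean(0),cv2.minAreaRect(q.astype(np.float32)))
    m=(P[:,2]>.004)&(P[:,2]<.016)&(P[:,1]<.108)&(P[:,1]>.04)&(abs(P[:,0]-.545)<.03)
    q=P[m][:,:2]; print(nm,'shank',len(q),q.mean(0),cv2.minAreaRect(q.astype(np.float32)), np.polyfit(q[:,1],q[:,0],1))
    g=f['color'].astype(int); w=((g.min(-1)>120)&(P[:,1].reshape(g.shape[:2])<-.15)&(P[:,1].reshape(g.shape[:2])>-.45)&(abs(P[:,0].reshape(g.shape[:2])-.52)<.1)).astype(np.uint8)
    cs=max(cv2.findContours(w,0,2)[0],key=cv2.contourArea)[:,0]
    pts=np.array([onz(f,u,v,.008)[:2] for u,v in cs],np.float32); R=cv2.minAreaRect(pts);print('board',R,cv2.boxPoints(R).round(4).tolist())
```

```text
lt [0.6088 0.247 ]
lb [0.4735 0.2381]
rt [0.617  0.1251]
rb [0.4772 0.1178]
gt [0.6382 0.1191]
gb [0.4705 0.1104]
grip_a [0.5557 0.0632]
grip_b [0.5562 0.0302]
grip_c [0.5296 0.0268]
side rl [0.6051 0.251 ]
side rr [0.4705 0.2418]
side fl [0.6168 0.1271]
side fr [0.4766 0.1185]
side gl [0.6378 0.1217]
side gr [0.4687 0.1098]
side ga [0.5558 0.0342]
side gb [0.5398 0.033 ]
side gc [0.5383 0.0679]
side gd [0.5535 0.0677]
t grip 66 [0.54718188 0.04672985] ((0.5473542213439941, 0.04661770164966583), (0.014327115379273891, 0.031283825635910034), 2.765892744064331)
t shank 150 [0.54439012 0.08098788] ((0.545403778553009, 0.0750635415315628), (0.0661507099866867, 0.05568579211831093), 84.20182037353516) [0.11929897 0.53472835]
board ((0.5233400464057922, -0.2943342924118042), (0.13123497366905212, 0.2413712739944458), 0.5814359188079834) [[0.45649999380111694, -0.17430000007152557], [0.45899999141693115, -0.4156999886035919], [0.5902000069618225, -0.41429999470710754], [0.5877000093460083, -0.17299999296665192]]
s grip 90 [0.54765894 0.05386334] ((0.5476971864700317, 0.05158192291855812), (0.012485083192586899, 0.032924678176641464), 3.911961317062378)
s shank 92 [0.5462479  0.06376566] ((0.5471161007881165, 0.06063402444124222), (0.021214095875620842, 0.039745211601257324), 3.1111178398132324) [-0.15641983  0.55622211]
board ((0.5219996571540833, -0.2882812023162842), (0.1287592053413391, 0.2532135248184204), 0.6126929521560669) [[0.4562999904155731, -0.1624000072479248], [0.45899999141693115, -0.4156000018119812], [0.5877000093460083, -0.4142000079154968], [0.5849999785423279, -0.16099999845027924]]
```

```bash
cat > go.py <<'E'
import sys
from h import *
from scipy.spatial.transform import Rotation as Ro
# target: x y z yawdeg(of tool y axis) -> rows
def Rt(yaw):
    y=np.array([np.cos(yaw),np.sin(yaw),0]);z=np.array([0,0,-1.]);return np.stack([np.cross(y,z),y,z],1)
x,y,z,yaw=map(float,sys.argv[1:5]); step=float(sys.argv[5]) if len(sys.argv)>5 else 48
o=r.get_obs(); p=o['tcp_pos'];R=Ro.from_rotvec(o['orientation']).as_matrix()
print('t',round(o['clock'],2),'p',p.round(4),'yaw',np.degrees(np.arctan2(R[1,1],R[0,1])).round(2),'F',o['contact_force'].round(1),'M',o['moment'].round(2),'w',o['grip_width'].round(4))
tp=np.array([x,y,z]);RT=Rt(np.radians(yaw))
for i in range(5):
    d=tp-p;n=np.linalg.norm(d);d=d*min(1,step/1e3/max(n,1e-9))
    w=Ro.from_matrix(R.T@RT).as_rotvec();a=np.linalg.norm(w);w=w*min(1,.145/max(a,1e-9))
    print((R.T@d*1e3).round(1).tolist(),w.round(3).tolist(),'left',round(n*1e3,1))
    p=p+d;R=R@Ro.from_rotvec(w).as_matrix()
E
python3 go.py .547 .049 .23 3.1 45
```

```text
Traceback (most recent call last):
  File "go.py", line 9, in <module>
    print('t',round(o['clock'],2),'p',p.round(4),'yaw',np.degrees(np.arctan2(R[1,1],R[0,1])).round(2),'F',o['contact_force'].round(1),'M',o['moment'].round(2),'w',o['grip_width'].round(4))
                                                                                                                                                                   ^^^^^^^^^^^^^^^^^^^^^
AttributeError: 'float' object has no attribute 'round'
```

```bash
sed -i "s/o\['grip_width'\].round(4)/round(o['grip_width'],4)/" go.py; python3 go.py .547 .049 .23 3.1 45
```

```text
t 0.15 p [0.1661 0.6538 0.2306] yaw 75.74 F [-0.1 -0.2  0.1] M [ 0.02  0.02 -0.03] w 0.0853
[-32.6, -31.0, 0.1] [-0.0, 0.0, 0.145] left 714.7
[-36.8, -26.0, 0.1] [-0.0, 0.0, 0.145] left 669.7
[-40.1, -20.4, 0.1] [-0.0, 0.0, 0.145] left 624.7
[-42.6, -14.4, 0.1] [-0.0, 0.0, 0.145] left 579.7
[-44.3, -8.1, 0.1] [-0.0, 0.0, 0.145] left 534.7
```

Request:
play_rows(increments=[[-33,-31,0,0,0,0.14,0],[-37,-26,0,0,0,0.14,0],[-40,-20,0,0,0,0.14,0],[-43,-14,0,0,0,0.14,0],[-44,-8,0,0,0,0.14,0]])

```text
clock: 0.65
tcp_pos: [0.2847, 0.4632, 0.2275]
orientation: [-1.451, -2.782, 0.005]
contact_force: [1.3, 0.1, 0.0]
grip_width: 0.0854
```

```bash
python3 go.py .547 .049 .23 3.1 45
```

```text
t 0.65 p [0.2847 0.4632 0.2275] yaw 34.92 F [1.3 0.1 0. ] M [-0.08 -0.07 -0.  ] w 0.0854
[-45.0, -2.0, -0.3] [-0.001, -0.0, 0.145] left 490.3
[-44.8, 4.5, -0.3] [-0.001, -0.0, 0.145] left 445.3
[-43.7, 10.9, -0.3] [-0.001, -0.0, 0.145] left 400.3
[-41.6, 17.1, -0.3] [-0.001, -0.0, 0.12] left 355.3
[-39.3, 22.0, -0.2] [0.0, 0.0, -0.0] left 310.3
```

Request:
play_rows(increments=[[-45,-2,0,0,0,0.14,0],[-45,4,0,0,0,0.14,0],[-44,11,0,0,0,0.14,0],[-42,17,0,0,0,0.13,0],[-39,22,0,0,0,0,0]])

```text
clock: 1.15
tcp_pos: [0.407, 0.2627, 0.2269]
orientation: [-2.183, -2.254, 0.006]
contact_force: [0.1, 0.6, 0.1]
grip_width: 0.0854
```

```bash
python3 go.py .547 .049 .15 3.1 45
```

```text
t 1.15 p [0.407  0.2627 0.2269] yaw 1.85 F [0.1 0.6 0.1] M [ 0.09 -0.05  0.06] w 0.0854
[-36.8, 22.5, 12.8] [-0.005, -0.0, -0.022] left 266.8
[-37.3, 21.6, 13.0] [0.0, 0.0, -0.0] left 221.8
[-37.3, 21.6, 13.0] [0.0, 0.0, 0.0] left 176.8
[-37.3, 21.6, 13.0] [0.0, 0.0, 0.0] left 131.8
[-37.3, 21.6, 13.0] [0.0, 0.0, 0.0] left 86.8
```

Request:
play_rows(increments=[[-37,22,13,0,0,-0.02,0],[-37,22,13,0,0,0,0],[-37,22,13,0,0,0,0],[-37,22,13,0,0,0,0],[-37,22,13,0,0,0,0]])

```text
clock: 1.65
tcp_pos: [0.5301, 0.0763, 0.1613]
orientation: [-2.158, -2.278, -0.005]
contact_force: [-0.1, 0.8, -0.4]
grip_width: 0.0853
```

```bash
python3 go.py .547 .049 .15 3.1 45; python3 -c "
from h import *
save('wrist','w1')"
```

```text
t 1.65 p [0.5301 0.0763 0.1613] yaw 3.12 F [-0.1  0.8 -0.4] M [0.07 0.   0.02] w 0.0853
[-28.3, 15.4, 11.1] [-0.001, -0.005, 0.0] left 34.0
[0.0, 0.0, 0.0] [0.0, -0.0, 0.0] left 0.0
[0.0, 0.0, 0.0] [0.0, 0.0, 0.0] left 0.0
[0.0, 0.0, 0.0] [0.0, 0.0, 0.0] left 0.0
[0.0, 0.0, 0.0] [0.0, 0.0, 0.0] left 0.0
```

View pics/w1.png

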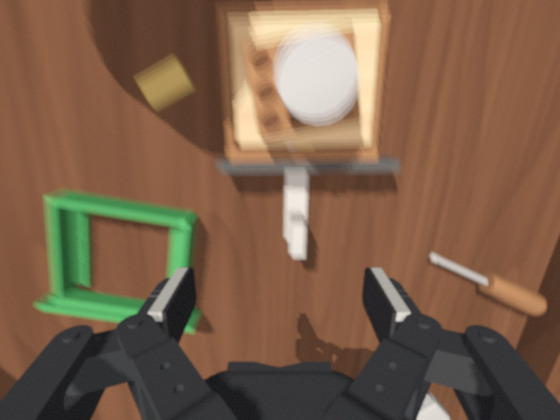

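Request:
play_rows(increments=[[-28,15,11,0,0,0,0],[-3,2,0,0,0,0,0],[0,0,0,0,0,0,0]])

```text
clock: 2.0
tcp_pos: [0.5517, 0.0331, 0.1473]
orientation: [2.177, 2.264, -0.005]
contact_force: [0.2, 0.6, 0.5]
grip_width: 0.0853
```

```bash
python3 go.py .547 .049 .15 3.1 45; python3 -c "
from h import *
f=save('wrist','w2');print(f['T'].round(3).tolist())"
```

```text
t 2.0 p [0.5517 0.0331 0.1473] yaw 2.25 F [0.2 0.6 0.5] M [ 0.06 -0.01 -0.02] w 0.0853
[16.1, -4.1, -2.8] [-0.002, 0.003, -0.015] left 16.8
[0.0, 0.0, 0.0] [0.0, 0.0, 0.0] left 0.0
[0.0, 0.0, 0.0] [-0.0, 0.0, -0.0] left 0.0
[0.0, 0.0, 0.0] [0.0, 0.0, -0.0] left 0.0
[0.0, 0.0, 0.0] [0.0, 0.0, -0.0] left 0.0
[[0.999, -0.038, -0.012, 0.549], [0.04, 0.947, 0.319, 0.115], [-0.001, -0.319, 0.948, 0.29], [0.0, 0.0, 0.0, 1.0]]
```

View pics/w2.png

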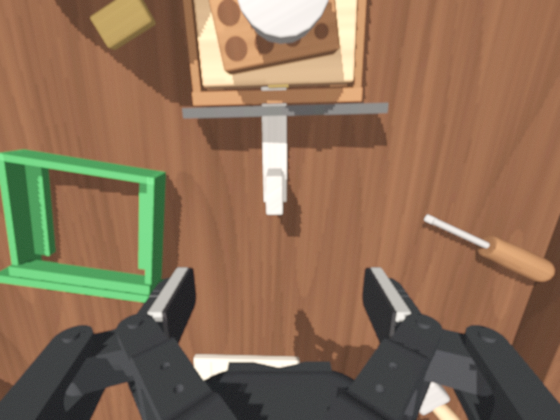

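Run:
```python
from h import *
f=load('w2')
a=cv2.resize(f['color'][70:225,175:395],None,fx=3.6,fy=3.6,interpolation=cv2.INTER_CUBIC)
cv2.imwrite('pics/cw2.png',a)
P=cloud(f).reshape(-1,3)
def rect(m,n):
    q=P[m][:,:2].astype(np.float32); print(n,len(q),cv2.minAreaRect(q),cv2.boxPoints(cv2.minAreaRect(q)).round(4).tolist())
k=(abs(P[:,0]-.55)<.03)
rect(k&(P[:,2]>.042)&(P[:,2]<.056)&(P[:,1]<.085)&(P[:,1]>.02),'grip')
rect(k&(P[:,2]>.004)&(P[:,2]<.014)&(P[:,1]<.108)&(P[:,1]>.065),'shank')
rect((P[:,2]>.029)&(P[:,2]<.04)&(P[:,1]<.122)&(P[:,1]>.1)&(abs(P[:,0]-.55)<.11),'gate')
```

```text
grip 623 ((0.5464991331100464, 0.04822499305009842), (0.01318438071757555, 0.0335293672978878), 2.3333828449249268) [[0.5392000079154968, 0.06469999998807907], [0.5406000018119812, 0.031199999153614044], [0.5537999868392944, 0.031700000166893005], [0.5523999929428101, 0.06520000100135803]]
shank 1084 ((0.5447138547897339, 0.0863206759095192), (0.021560946479439735, 0.04300509765744209), 2.6592462062835693) [[0.5328999757766724, 0.10729999840259552], [0.5349000096321106, 0.06430000066757202], [0.5565000176429749, 0.06530000269412994], [0.5544999837875366, 0.10830000042915344]]
gate 1950 ((0.5530285239219666, 0.11820186674594879), (0.16995054483413696, 0.012549440376460552), 2.2862205505371094) [[0.46790000796318054, 0.12110000103712082], [0.4684000015258789, 0.10849999636411667], [0.6381999850273132, 0.1152999997138977], [0.6377000212669373, 0.12790000438690186]]
```

View pics/cw2.png

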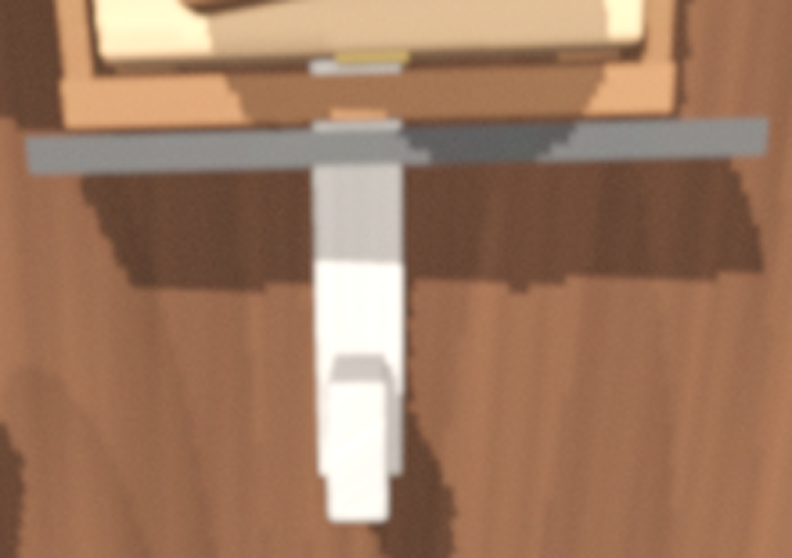

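The grip block top is at crop (358,450), the shank above it, and the gate spans crop (27..768,145). That puts the grip at (0.5465, 0.048). The opening centre is about 9 mm to world +x of the plate's axis, if the opening is mid-gate.

```bash
python3 go.py .5465 .0482 .08 2.5 25
```

```text
t 2.05 p [0.5515 0.0329 0.1473] yaw 2.26 F [ 0.  -1.5 -0. ] M [-0.03  0.02 -0.06] w 0.0855
[5.7, -1.5, 24.3] [-0.002, 0.003, -0.004] left 69.2
[5.6, -1.6, 24.3] [-0.0, 0.0, -0.0] left 44.2
[4.3, -1.2, 18.7] [0.0, -0.0, -0.0] left 19.2
[0.0, 0.0, 0.0] [0.0, 0.0, -0.0] left 0.0
[0.0, 0.0, 0.0] [0.0, 0.0, -0.0] left 0.0
```

Request:
play_rows(increments=[[7,-2,24,0,0.003,-0.004,0],[6,-2,24,0,0,0,0],[4,-1,19,0,0,0,0],[0,0,0,0,0,0,0]])

```text
clock: 2.45
tcp_pos: [0.5452, 0.0557, 0.0804]
orientation: [-2.165, -2.275, -0.005]
contact_force: [0.0, -0.3, 1.1]
grip_width: 0.0856
```

```bash
python3 go.py .5465 .0482 .014 2.5 20
```

```text
t 2.45 p [0.5452 0.0557 0.0804] yaw 2.85 F [ 0.  -0.3  1.1] M [0.02 0.09 0.02] w 0.0856
[-2.3, 0.3, 19.9] [0.001, -0.003, 0.006] left 66.8
[-2.3, 0.3, 19.9] [0.0, -0.0, 0.0] left 46.8
[-2.3, 0.3, 19.9] [0.0, 0.0, 0.0] left 26.8
[-0.8, 0.1, 6.8] [0.0, 0.0, 0.0] left 6.8
[0.0, 0.0, 0.0] [0.0, 0.0, 0.0] left 0.0
```

Request:
play_rows(increments=[[-3,0.5,20,0,-0.003,0.006,0],[-3,0.5,20,0,0,0,0],[-2,0,15,0,0,0,0],[0,0,0,0,0,0,0]])

```text
clock: 2.85
tcp_pos: [0.5482, 0.0523, 0.0275]
orientation: [2.164, 2.275, 0.01]
contact_force: [-0.5, 0.5, 0.4]
grip_width: 0.0853
```

```bash
python3 go.py .5465 .0482 .014 2.5 20
```

```text
t 2.85 p [0.5482 0.0523 0.0275] yaw 2.85 F [-0.5  0.5  0.4] M [-0.03  0.06  0.03] w 0.0853
[-4.0, -2.0, 13.5] [0.006, -0.003, 0.006] left 14.2
[0.0, 0.0, 0.0] [-0.0, -0.0, 0.0] left 0.0
[0.0, 0.0, 0.0] [0.0, 0.0, 0.0] left 0.0
[0.0, 0.0, 0.0] [0.0, 0.0, 0.0] left 0.0
[0.0, 0.0, 0.0] [0.0, 0.0, 0.0] left 0.0
```

Request:
play_rows(increments=[[-2,-1,9,0.005,-0.003,0.006,0],[-2,-1,4,0,0,0,0],[0,0,0,0,0,0,0],[0,0,0,0,0,0,0]])

```text
clock: 3.25
tcp_pos: [0.5479, 0.0486, 0.016]
orientation: [2.171, 2.268, 0.005]
contact_force: [-0.1, 0.4, 0.8]
grip_width: 0.0856
```

```bash
python3 go.py .5465 .0482 .014 2.5 20
```

```text
t 3.25 p [0.5479 0.0486 0.016 ] yaw 2.5 F [-0.1  0.4  0.8] M [ 0.02  0.   -0.01] w 0.0856
[-0.3, -1.5, 2.0] [0.004, -0.001, 0.0] left 2.5
[0.0, 0.0, 0.0] [-0.0, -0.0, -0.0] left 0.0
[0.0, 0.0, 0.0] [0.0, 0.0, -0.0] left 0.0
[0.0, 0.0, 0.0] [0.0, 0.0, -0.0] left 0.0
[0.0, 0.0, 0.0] [0.0, 0.0, -0.0] left 0.0
```

Request:
play_rows(increments=[[0,-1.5,1,0.003,0,0,100],[0,0,0,0,0,0,180],[0,0,0,0,0,0,255],[0,0,0,0,0,0,255],[0,0,0,0,0,0,255]], force=70)

```text
clock: 3.75
tcp_pos: [0.5471, 0.0487, 0.0162]
orientation: [2.172, 2.269, 0.004]
contact_force: [-6.7, -1.2, 18.8]
grip_width: 0.0133
```

Request:
play_rows(increments=[[0,0,0,0,0,0,255],[0,0,0,0,0,0,255],[0,0,0,0,0,0,255]])

```text
clock: 4.05
tcp_pos: [0.547, 0.0487, 0.0162]
orientation: [2.172, 2.27, 0.004]
contact_force: [-0.2, -0.1, 0.4]
grip_width: 0.0129
```

```bash
python3 go.py .5465 .0482 .014 2.5 20
```

```text
t 4.05 p [0.547  0.0487 0.0162] yaw 2.53 F [-0.2 -0.1  0.4] M [-0.03  0.12  0.05] w 0.0129
[-0.5, -0.5, 2.2] [0.002, -0.001, 0.0] left 2.3
[0.0, 0.0, 0.0] [0.0, -0.0, -0.0] left 0.0
[0.0, 0.0, 0.0] [0.0, 0.0, -0.0] left 0.0
[0.0, 0.0, 0.0] [0.0, 0.0, -0.0] left 0.0
[0.0, 0.0, 0.0] [0.0, 0.0, -0.0] left 0.0
```

Request:
play_rows(increments=[[-2,0,0,0,0,0,255],[-3,0,0,0,0,0,255],[-3,0,0,0,0,0,255]], force=100)

```text
clock: 4.35
tcp_pos: [0.5476, 0.0444, 0.0163]
orientation: [-2.167, -2.272, -0.008]
contact_force: [1.1, 5.9, 0.9]
grip_width: 0.0126
```

```bash
python3 go.py .547 .03 .016 2.5 20|head -2
```

```text
t 4.35 p [0.5476 0.0444 0.0163] yaw 2.71 F [1.1 5.9 0.9] M [ 0.95  0.05 -0.1 ] w 0.0126
[-14.4, -1.3, 0.2] [0.002, -0.005, 0.004] left 14.4
```

Request:
play_rows(increments=[[-4,1.5,0,0,-0.004,0.004,255],[-4,2,0,0,0,0,255],[-4,2,0,0,0,0,255],[-4,2,0,0,0,0,255]])

```text
clock: 4.75
tcp_pos: [0.5503, 0.0403, 0.0164]
orientation: [-2.147, -2.267, -0.006]
contact_force: [-7.6, 14.1, 14.8]
grip_width: 0.0125
```

```bash
python3 go.py .557 .02 .016 2.5 20|head -2
```

```text
t 4.75 p [0.5503 0.0403 0.0164] yaw 3.13 F [-7.6 14.1 14.8] M [2.2  1.88 0.  ] w 0.0125
[-19.3, 5.2, -0.0] [-0.01, -0.016, 0.011] left 21.4
```

Request:
play_rows(increments=[[0,0,0,0,0,0,255]])

```text
clock: 4.85
tcp_pos: [0.5501, 0.0406, 0.0164]
orientation: [-2.145, -2.268, -0.006]
contact_force: [1.4, -2.8, -1.6]
grip_width: 0.0124
```

```bash
python3 go.py .557 .02 .016 2.5 20|head -2; python3 -c "
from h import *
save('wrist','w3');save('side','s3')"
```

```text
t 4.85 p [0.5501 0.0406 0.0164] yaw 3.19 F [ 1.4 -2.8 -1.6] M [-1.14 -0.42  0.04] w 0.0124
[-19.3, 5.3, 0.0] [-0.011, -0.016, 0.012] left 21.7
```

View pics/w3.png

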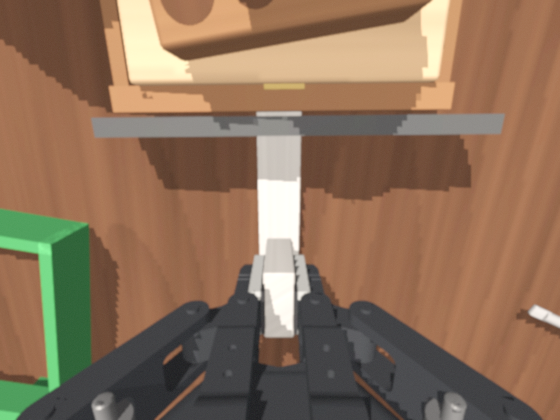

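View pics/s3.png

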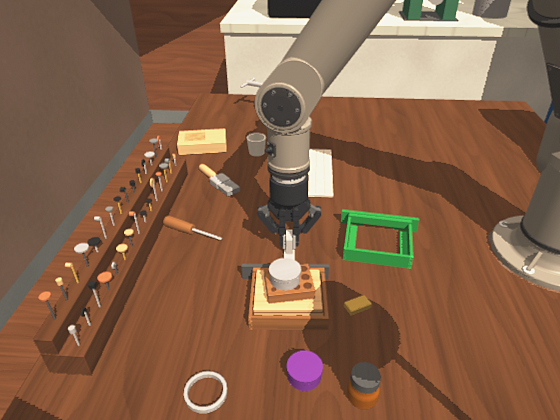

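Request:
play_rows(increments=[[0,0,0,-0.01,-0.015,0.01,255],[-4,0,0,0,0,0,255]])

```text
clock: 5.15
tcp_pos: [0.5502, 0.0375, 0.0163]
orientation: [-2.17, -2.27, -0.001]
contact_force: [-1.1, 7.9, 3.7]
grip_width: 0.0125
```

```bash
python3 go.py .557 .02 .016 2.5 20|head -2
```

```text
t 5.15 p [0.5502 0.0375 0.0163] yaw 2.59 F [-1.1  7.9  3.7] M [1.64 0.04 0.11] w 0.0125
[-17.8, 6.0, 0.3] [-0.0, -0.002, 0.001] left 18.8
```

Request:
play_rows(increments=[[-5,0,0,0,-0.003,0,255],[-5,0,0,0,-0.003,0,255],[-5,0,0,0,-0.003,0,255]])

```text
clock: 5.45
tcp_pos: [0.5513, 0.0286, 0.0163]
orientation: [2.165, 2.273, -0.001]
contact_force: [-0.9, 8.6, 1.8]
grip_width: 0.0129
```

```bash
python3 go.py .557 .02 .016 2.5 20|head -2
```

```text
t 5.45 p [0.5513 0.0286 0.0163] yaw 2.78 F [-0.9  8.6  1.8] M [2.07 0.17 0.08] w 0.0129
[-8.8, 5.3, 0.3] [0.001, 0.002, 0.005] left 10.3
```

Request:
play_rows(increments=[[-2,4,0,0,0,0.004,255],[-2,4,0,0,0,0,255],[0,0,0,0,0,0,255]])

```text
clock: 5.75
tcp_pos: [0.5512, 0.0284, 0.0165]
orientation: [-2.16, -2.263, 0.014]
contact_force: [1.4, -0.2, -0.3]
grip_width: 0.0128
```

```bash
python3 go.py .557 .02 .016 2.4 20|head -2
```

```text
t 5.75 p [0.5512 0.0284 0.0165] yaw 2.67 F [ 1.4 -0.2 -0.3] M [ 0.08 -0.35 -0.06] w 0.0128
[-8.7, 5.4, 0.4] [-0.015, -0.003, 0.005] left 10.2
```

Request:
play_rows(increments=[[-2,6,0,-0.02,0,0.006,255],[-2,6,0,-0.01,0,0.004,255]])

```text
clock: 5.95
tcp_pos: [0.5541, 0.0277, 0.0162]
orientation: [-2.171, -2.259, -0.005]
contact_force: [-17.5, 7.8, 27.0]
grip_width: 0.0124
```

```bash
python3 go.py .557 .02 .016 2.4 20|head -2
```

```text
t 5.95 p [0.5541 0.0277 0.0162] yaw 2.28 F [-17.5   7.8  27. ] M [1.19 3.97 0.55] w 0.0124
[-7.8, 2.6, 0.2] [-0.004, -0.008, -0.002] left 8.3
```

Request:
play_rows(increments=[[0,0,-0.5,0,0,0,255]])

```text
clock: 6.05
tcp_pos: [0.5529, 0.0276, 0.0165]
orientation: [-2.17, -2.259, -0.003]
contact_force: [1.8, 1.9, -4.9]
grip_width: 0.0126
```

```bash
python3 go.py .557 .02 .016 2.4 20|head -2
```

```text
t 6.05 p [0.5529 0.0276 0.0165] yaw 2.29 F [ 1.8  1.9 -4.9] M [-0.37 -0.37 -0.12] w 0.0126
[-7.8, 3.8, 0.4] [-0.005, -0.008, -0.002] left 8.6
```

Request:
play_rows(increments=[[-1,6,-0.5,-0.004,-0.006,0,255],[-1,6,-0.3,0,0,0,255]])

```text
clock: 6.25
tcp_pos: [0.5565, 0.0265, 0.0163]
orientation: [-2.164, -2.257, 0.017]
contact_force: [-24.7, 5.9, 35.3]
grip_width: 0.0126
```

```bash
python3 go.py .557 .02 .016 2.4 20|head -2
```

```text
t 6.25 p [0.5565 0.0265 0.0163] yaw 2.42 F [-24.7   5.9  35.3] M [1.49 5.65 0.68] w 0.0126
[-6.5, 0.3, 0.3] [-0.018, -0.003, 0.0] left 6.5
```

Request:
play_rows(increments=[[0,0,-0.5,-0.005,0,0,255]])

```text
clock: 6.35
tcp_pos: [0.5556, 0.0265, 0.0166]
orientation: [-2.164, -2.259, 0.014]
contact_force: [0.3, 2.8, -1.1]
grip_width: 0.0126
```

```bash
python3 go.py .557 .02 .016 2.4 20|head -2; python3 -c "
from h import *
save('wrist','w4')"
```

```text
t 6.35 p [0.5556 0.0265 0.0166] yaw 2.46 F [ 0.3  2.8 -1.1] M [ 0.33 -0.31  0.08] w 0.0126
[-6.5, 1.1, 0.6] [-0.015, -0.003, 0.001] left 6.7
```

View pics/w4.png

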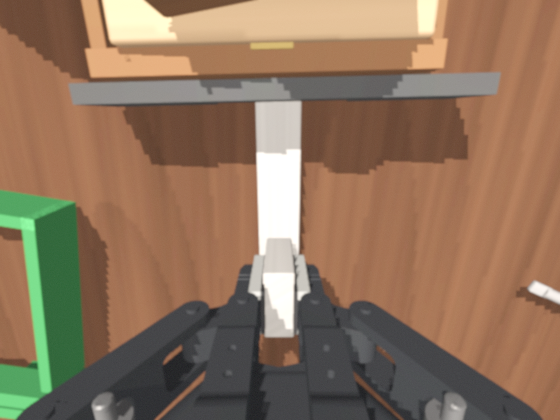

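```bash
cat > chk.py <<'E'
import sys
from h import *
f=load(sys.argv[1])
P=cloud(f).reshape(-1,3)
def rect(m,n):
    q=P[m][:,:2].astype(np.float32); R=cv2.minAreaRect(q); print(n,len(q),np.round(R[0],4),np.round(R[1],4),round(R[2],2),np.polyfit(q[:,1],q[:,0],1).round(4) if n=='shank' else ''); return R
ga=rect((P[:,2]>.029)&(P[:,2]<.04)&(P[:,1]<.125)&(P[:,1]>.1)&(abs(P[:,0]-.55)<.11),'gate')
y1=r.get_obs()['tcp_pos'][1]
sh=rect((abs(P[:,0]-.55)<.03)&(P[:,2]>.004)&(P[:,2]<.0145)&(P[:,1]<.11)&(P[:,1]>y1+.025),'shank')
E
python3 chk.py w4; python3 chk.py w2
```

```text
gate 12020 [0.5526 0.1212] [0.1715 0.0163] 3.44 
shank 4763 [0.5528 0.0807] [0.0221 0.0593] 2.6 [-0.0465  0.5566]
gate 2569 [0.553  0.1197] [0.17   0.0156] 2.29 
shank 1257 [0.545  0.0808] [0.0216 0.0592] 2.58 [-0.0533  0.5496]
```

Request:
play_rows(increments=[[-5,2,-0.8,-0.012,-0.003,0,255],[-5,2,-0.8,0,-0.002,0,255],[-4,1,-0.5,0,-0.002,0,255]])

```text
clock: 6.7
tcp_pos: [0.5615, 0.0141, 0.0172]
orientation: [2.17, 2.27, -0.007]
contact_force: [-1.1, 4.4, -1.9]
grip_width: 0.0126
```

```bash
python3 go.py .557 .01 .016 2.4 20|head -2
```

```text
t 6.7 p [0.5615 0.0141 0.0172] yaw 2.57 F [-1.1  4.4 -1.9] M [1.01 0.14 0.18] w 0.0126
[-3.9, -4.7, 1.3] [-0.002, 0.004, 0.003] left 6.2
```

Request:
play_rows(increments=[[0,0,0,0,0,0,255]])

```text
clock: 6.8
tcp_pos: [0.5618, 0.0134, 0.017]
orientation: [2.17, 2.269, -0.007]
contact_force: [-2.6, 1.4, -1.8]
grip_width: 0.0124
```

```bash
python3 go.py .557 .01 .016 2.4 20|head -2; python3 -c "
from h import *
save('wrist','w5')"; python3 chk.py w5
```

```text
t 6.8 p [0.5618 0.0134 0.017 ] yaw 2.55 F [-2.6  1.4 -1.8] M [0.35 0.41 0.3 ] w 0.0124
[-3.2, -5.0, 1.1] [-0.002, 0.005, 0.003] left 6.0
gate 14601 [0.5527 0.1216] [0.1713 0.0167] 3.78 
shank 6099 [0.5586 0.0741] [0.0221 0.0724] 2.91 [-0.0498  0.5623]
```

View pics/w5.png

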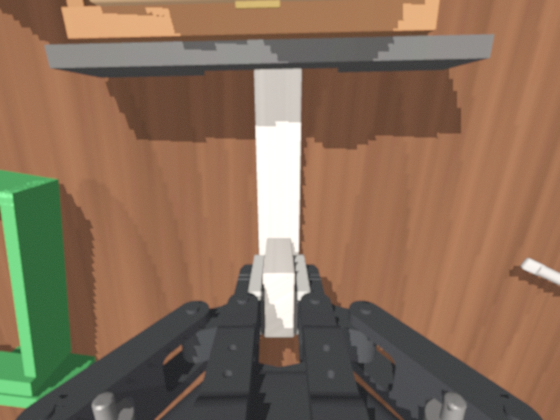

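Request:
play_rows(increments=[[1,-3,-0.3,0,0,0,255],[0,-3,-0.3,0,0,0,255]])

```text
clock: 7.05
tcp_pos: [0.5585, 0.013, 0.0182]
orientation: [2.171, 2.261, -0.002]
contact_force: [2.3, 3.7, -1.8]
grip_width: 0.0127
```

```bash
python3 go.py .558 .013 .016 2.4 20|head -2
```

```text
t 7.05 p [0.5585 0.013  0.0182] yaw 2.33 F [ 2.3  3.7 -1.8] M [ 0.38 -0.6  -0.5 ] w 0.0127
[0.0, -0.5, 2.2] [0.004, 0.006, -0.001] left 2.2
```

Request:
play_rows(increments=[[0,0,1,0.003,0.003,0,255],[0,0,0.5,0,0,0,255]])

```text
clock: 7.25
tcp_pos: [0.5589, 0.0128, 0.017]
orientation: [2.175, 2.262, -0.001]
contact_force: [-0.6, 1.5, -1.1]
grip_width: 0.0128
```

```bash
python3 go.py .558 .013 .016 2.4 20|head -2; python3 -c "
from h import *
save('wrist','w6')"; python3 chk.py w6
```

```text
t 7.25 p [0.5589 0.0128 0.017 ] yaw 2.25 F [-0.6  1.5 -1.1] M [ 0.52  0.06 -0.1 ] w 0.0128
[0.2, -0.9, 1.0] [0.002, 0.003, -0.003] left 1.4
gate 14739 [0.5528 0.1215] [0.1715 0.0165] 3.7 
shank 6145 [0.5564 0.0739] [0.022  0.0729] 2.17 [-0.04    0.5594]
```

Request:
play_rows(increments=[[-1,-2,0,0,0,0,255],[-2,-1,0,0,0,0,255],[0,0,0,0,0,0,255]])

```text
clock: 7.6
tcp_pos: [0.557, 0.0105, 0.0172]
orientation: [2.175, 2.261, 0.003]
contact_force: [2.0, 2.4, -2.2]
grip_width: 0.0125
```

```bash
python3 go.py .558 .01 .016 2.4 20|head -2
```

```text
t 7.6 p [0.557  0.0105 0.0172] yaw 2.23 F [ 2.   2.4 -2.2] M [ 0.25 -0.2  -0.27] w 0.0125
[-0.5, 1.0, 1.2] [0.004, 0.002, -0.003] left 1.7
```

Request:
play_rows(increments=[[-3,0,0,0.003,0.002,-0.003,255],[-3,0,0,0,0,0,255]])

```text
clock: 7.8
tcp_pos: [0.5567, 0.005, 0.0169]
orientation: [-2.172, -2.269, -0.001]
contact_force: [1.1, 4.6, -3.8]
grip_width: 0.0126
```

```bash
python3 go.py .558 .01 .016 2.4 20|head -2
```

```text
t 7.8 p [0.5567 0.005  0.0169] yaw 2.51 F [ 1.1  4.6 -3.8] M [ 0.79 -0.23 -0.19] w 0.0126
[4.9, 1.5, 0.9] [-0.0, -0.001, 0.002] left 5.2
```

Request:
play_rows(increments=[[-3,0.3,0,0,0,0,255],[-3,0.3,0,0,0,0,255]])

```text
clock: 8.0
tcp_pos: [0.5568, -0.0005, 0.0165]
orientation: [-2.169, -2.27, 0.0]
contact_force: [0.4, 6.5, -2.4]
grip_width: 0.0129
```

```bash
python3 go.py .558 -.01 .016 2.4 20|head -2
```

```text
t 8.0 p [ 5.568e-01 -5.000e-04  1.650e-02] yaw 2.61 F [ 0.4  6.5 -2.4] M [ 1.2  -0.24 -0.04] w 0.0129
[-9.5, 0.8, 0.5] [-0.002, -0.002, 0.004] left 9.6
```

Request:
play_rows(increments=[[-4,0.6,0,0,0,0.003,255],[-4,0.4,0,0,0,0,255],[-4,0.3,0,0,0,0,255]])

```text
clock: 8.3
tcp_pos: [0.5576, -0.0115, 0.0164]
orientation: [-2.165, -2.268, 0.001]
contact_force: [-0.9, 3.1, -0.5]
grip_width: 0.0125
```

```bash
python3 go.py .5585 -.02 .016 2.4 20|head -2; python3 -c "
from h import *
save('wrist','w7')"; python3 chk.py w7
```

```text
t 8.3 p [ 0.5576 -0.0115  0.0164] yaw 2.66 F [-0.9  3.1 -0.5] M [ 0.29 -0.04  0.04] w 0.0125
[-8.6, 0.5, 0.3] [-0.004, -0.004, 0.004] left 8.6
gate 0 [0. 0.] [0. 0.] 0.0 
shank 12103 [0.5508 0.0611] [0.0978 0.0583] 89.97 [-0.0682  0.5577]
```

View pics/w7.png

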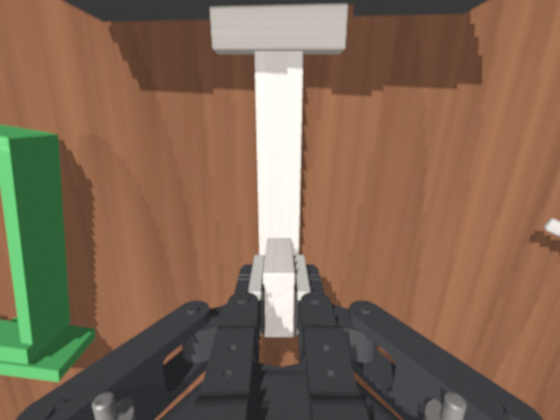

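Request:
play_rows(increments=[[-5,0.4,0,-0.002,-0.003,0.003,255],[-5,0.3,0,0,0,0,255],[-5,0.2,0,0,0,0,255]])

```text
clock: 8.65
tcp_pos: [0.5588, -0.0298, 0.0165]
orientation: [-2.174, -2.266, 0.005]
contact_force: [0.4, 2.1, 0.6]
grip_width: 0.0126
```

```bash
python3 go.py .5593 -.035 .016 2.4 20|head -2
```

```text
t 8.65 p [ 0.5588 -0.0298  0.0165] yaw 2.38 F [0.4 2.1 0.6] M [ 0.49 -0.1   0.05] w 0.0126
[-5.3, 0.3, 0.5] [-0.003, 0.001, -0.0] left 5.3
```

Request:
play_rows(increments=[[-5,0,0,-0.002,0,0,255],[-5,0,0,0,0,0,255],[-5,0,0,0,0,0,255],[-5,0,0,0,0,0,255]])

```text
clock: 9.05
tcp_pos: [0.5595, -0.0533, 0.0166]
orientation: [2.176, 2.264, -0.004]
contact_force: [-0.2, 0.3, -0.3]
grip_width: 0.0127
```

```bash
python3 go.py .5608 -.08 .016 2.4 20|head -2
```

```text
t 9.05 p [ 0.5595 -0.0533  0.0166] yaw 2.27 F [-0.2  0.3 -0.3] M [ 0.38 -0.05  0.01] w 0.0127
[-20.0, 0.2, 0.5] [-0.001, 0.003, -0.002] left 26.7
```

Request:
play_rows(increments=[[-6,0.3,0,0,0.002,0,255],[-6,0,0,0,0,0,255],[-6,0,0,0,0,0,255],[-6,0,0,0,0,0,255],[0,0,0,0,0,0,255]])

```text
clock: 9.55
tcp_pos: [0.5605, -0.0816, 0.0166]
orientation: [2.179, 2.262, -0.003]
contact_force: [0.0, -1.7, 0.7]
grip_width: 0.0128
```

```bash
python3 go.py .5618 -.09 .016 2.4 20|head -2; python3 -c "
from h import *
save('wrist','w8');save('side','s8');save('top','t8')"
```

```text
t 9.55 p [ 0.5605 -0.0816  0.0166] yaw 2.15 F [ 0.  -1.7  0.7] M [-0.14  0.01 -0.  ] w 0.0128
[-8.4, 0.9, 0.6] [-0.001, 0.002, -0.004] left 8.5
```

View pics/w8.png

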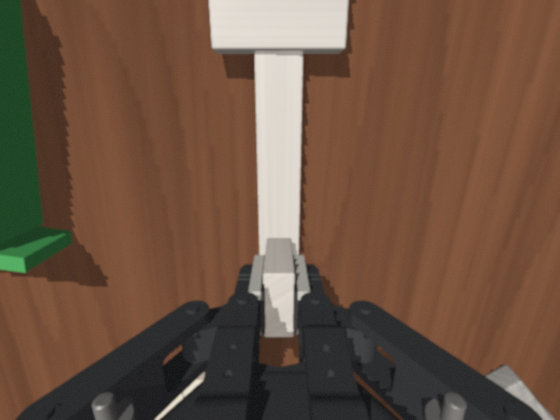

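View pics/s8.png

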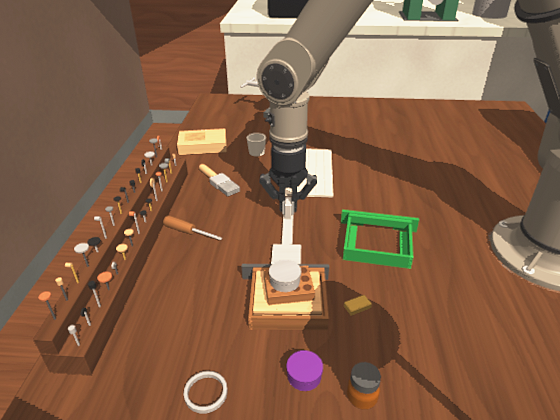

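View pics/t8.png

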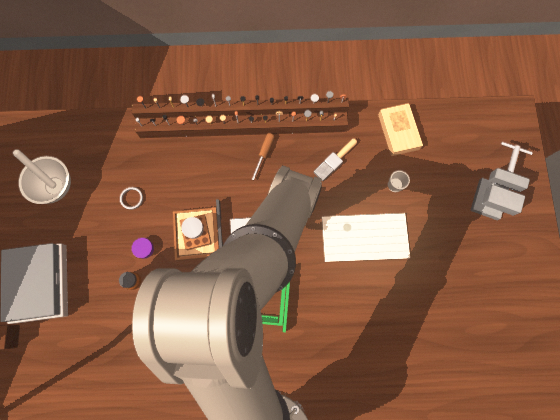

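The head is out and clear of the gate, and the stack is still in its frame in the side view (287,280). Next I lift.

Request:
play_rows(increments=[[0,0,-5,0,0,0,255],[0,0,-12,0,0,0,255],[0,0,-18,0,0,0,255],[0,0,-18,0,0,0,255],[0,0,-8,0,0,0,255]])

```text
clock: 10.2
tcp_pos: [0.5592, -0.0786, 0.0802]
orientation: [-2.173, -2.265, 0.006]
contact_force: [1.2, 0.2, -1.6]
grip_width: 0.0125
```

```bash
python3 go.py .5238 -.371 .08 .6 28; python3 -c "
from h import *
f=save('side','s9');cv2.imwrite('pics/c9.png',cv2.resize(f['color'][160:340,220:350],None,fx=3.3,fy=3.3))"
```

```text
t 10.2 p [ 0.5592 -0.0786  0.0802] yaw 2.36 F [ 1.2  0.2 -1.6] M [-0.17 -0.06  0.04] w 0.0125
[-27.6, -4.5, 0.1] [-0.005, 0.001, 0.031] left 294.5
[-27.8, -3.7, 0.0] [0.0, 0.0, 0.0] left 266.5
[-27.8, -3.7, 0.0] [0.0, 0.0, 0.0] left 238.5
[-27.8, -3.7, 0.0] [0.0, 0.0, 0.0] left 210.5
[-27.8, -3.7, 0.0] [0.0, 0.0, 0.0] left 182.5
```

View pics/c9.png

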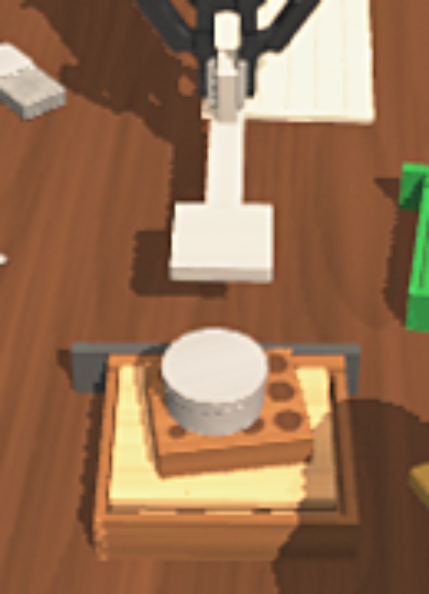

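The plate hangs level at crop (222,240), and the stack stands intact in the frame at crop (225,430). Next I carry it to the board.

Request:
play_rows(increments=[[-28,-4,0,-0.004,0,0.01,255],[-28,-4,0,0,0,0.01,255],[-28,-4,0,0,0,0.01,255],[-28,-4,0,0,0,0,255],[-28,-4,0,0,0,0,255]])

```text
clock: 10.75
tcp_pos: [0.5448, -0.215, 0.0805]
orientation: [-2.194, -2.247, -0.005]
contact_force: [-0.4, 0.0, -1.7]
grip_width: 0.0127
```

```bash
python3 go.py .5238 -.371 .08 .6 28
```

```text
t 10.75 p [ 0.5448 -0.215   0.0805] yaw 1.38 F [-0.4  0.  -1.7] M [-0.19 -0.03  0.  ] w 0.0127
[-27.7, -4.4, -0.0] [0.001, -0.003, 0.014] left 157.4
[-27.7, -4.0, 0.1] [-0.0, -0.0, -0.0] left 129.4
[-27.7, -4.0, 0.1] [-0.0, -0.0, -0.0] left 101.4
[-27.7, -4.0, 0.1] [0.0, 0.0, -0.0] left 73.4
[-27.7, -4.0, 0.1] [0.0, 0.0, -0.0] left 45.4
```

Request:
play_rows(increments=[[-28,-4,0,0,0,0.01,255],[-28,-4,0,0,0,0,255],[-28,-4,0,0,0,0,255],[-28,-4,0,0,0,0,255],[-26,-4,0,0,0,0,255]])

```text
clock: 11.25
tcp_pos: [0.5251, -0.3571, 0.0779]
orientation: [-2.201, -2.236, -0.004]
contact_force: [0.5, 0.6, -2.5]
grip_width: 0.013
```

Request:
play_rows(increments=[[0,0,0,0,0,0,255],[0,0,0,0,0,0,255]])

```text
clock: 11.45
tcp_pos: [0.5226, -0.3618, 0.0774]
orientation: [-2.208, -2.23, -0.0]
contact_force: [0.1, 1.4, -1.6]
grip_width: 0.0126
```

```bash
python3 go.py .5238 -.371 .045 .6 12; python3 -c "
from h import *
save('side','s10');save('wrist','w10')"
```

```text
t 11.45 p [ 0.5226 -0.3618  0.0774] yaw 0.56 F [ 0.1  1.4 -1.6] M [-0.12 -0.04 -0.04] w 0.0126
[-3.3, 0.4, 11.5] [-0.002, -0.003, -0.001] left 33.7
[-3.3, 0.4, 11.5] [0.0, -0.0, -0.0] left 21.7
[-2.6, 0.3, 9.3] [0.0, 0.0, -0.0] left 9.7
[0.0, 0.0, 0.0] [0.0, 0.0, -0.0] left 0.0
[0.0, 0.0, 0.0] [0.0, 0.0, -0.0] left 0.0
```

View pics/w10.png

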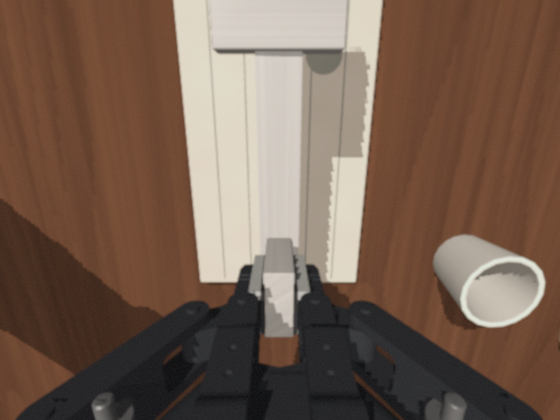

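View pics/s10.png

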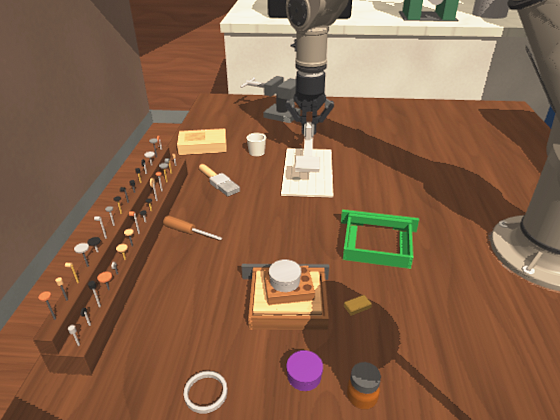

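Run:
```python
from h import *
f=load('w10')
for p in[(199,283),(357,283),(186,100),(369,100)]: print(p,onz(f,*p,.008).round(4), dep(f,*p).round(4))
```

```text
(199, 283) [ 0.4562 -0.4153  0.008 ] [ 0.4537 -0.4204 -0.    ]
(357, 283) [ 0.5883 -0.4138  0.008 ] [ 5.907e-01 -4.186e-01  2.000e-04]
(186, 100) [ 0.4581 -0.2721  0.008 ] [ 0.4581 -0.2721  0.0081]
(369, 100) [ 0.5829 -0.2708  0.008 ] [ 0.5826 -0.2708  0.0089]
```

Request:
play_rows(increments=[[-4,0,12,0,-0.002,0,255],[-3,0,12,0,0,0,255],[-2,0,10,0,0,0,255],[0,0,2,0,0,0,255],[0,0,0,0,0,0,255]])

```text
clock: 12.05
tcp_pos: [0.5238, -0.3665, 0.0368]
orientation: [-2.2, -2.236, 0.001]
contact_force: [-0.1, -0.5, -0.7]
grip_width: 0.0125
```

```bash
python3 go.py .5235 -.371 .0246 .6 4
```

```text
t 12.05 p [ 0.5238 -0.3665  0.0368] yaw 0.92 F [-0.1 -0.5 -0.7] M [-0.19 -0.01  0.  ] w 0.0125
[-1.4, -0.1, 3.7] [-0.004, -0.003, 0.006] left 13.0
[-1.4, -0.1, 3.7] [-0.0, 0.0, -0.0] left 9.0
[-1.4, -0.1, 3.7] [0.0, -0.0, -0.0] left 5.0
[-0.4, -0.0, 1.0] [0.0, 0.0, -0.0] left 1.0
[0.0, 0.0, 0.0] [0.0, 0.0, -0.0] left 0.0
```

Request:
play_rows(increments=[[-2,0,4,-0.003,-0.002,0.005,255],[-2,0,3,0,0,0,255],[0,0,2,0,0,0,255],[0,0,0,0,0,0,255]])

```text
clock: 12.45
tcp_pos: [0.5242, -0.3709, 0.0274]
orientation: [-2.209, -2.233, -0.001]
contact_force: [0.2, 0.3, -2.4]
grip_width: 0.0126
```

```bash
python3 go.py .5235 -.371 .0246 .6 4|head -3
```

```text
t 12.45 p [ 0.5242 -0.3709  0.0274] yaw 0.62 F [ 0.2  0.3 -2.4] M [-0.21 -0.05  0.03] w 0.0126
[-0.1, -0.7, 2.8] [0.0, -0.001, 0.0] left 2.9
[0.0, 0.0, 0.0] [-0.0, 0.0, -0.0] left 0.0
```

Request:
play_rows(increments=[[0,0,1,0,0,0,255],[0,0,1,0,0,0,255],[0,0,1,0,0,0,255]])

```text
clock: 12.75
tcp_pos: [0.5246, -0.3712, 0.0249]
orientation: [2.209, 2.233, 0.001]
contact_force: [0.5, 0.0, -2.4]
grip_width: 0.0122
```

```bash
python3 go.py .5235 -.371 .0246 .6 4|head -3
```

```text
t 12.75 p [ 0.5246 -0.3712  0.0249] yaw 0.61 F [ 0.5  0.  -2.4] M [-0.2   0.03 -0.02] w 0.0122
[0.2, -1.1, 0.3] [0.001, -0.0, 0.0] left 1.2
[0.0, 0.0, 0.0] [0.0, -0.0, -0.0] left 0.0
```

Request:
play_rows(increments=[[0,0,0.7,0,0,0,255],[0,0,0.7,0,0,0,255]])

```text
clock: 12.95
tcp_pos: [0.5247, -0.3713, 0.0243]
orientation: [2.209, 2.233, 0.002]
contact_force: [-3.1, 2.1, 8.8]
grip_width: 0.0123
```

```bash
python3 go.py .5235 -.371 .0246 .6 4|head -2
```

```text
t 12.95 p [ 0.5247 -0.3713  0.0243] yaw 0.61 F [-3.1  2.1  8.8] M [0.59 0.76 0.07] w 0.0123
[0.3, -1.2, -0.3] [0.001, -0.001, 0.0] left 1.3
```

Request:
play_rows(increments=[[0,0,0,0,0,0,255],[0,0,0,0,0,0,200],[0,0,0,0,0,0,120],[0,0,0,0,0,0,60],[0,0,0,0,0,0,60]])

```text
clock: 13.45
tcp_pos: [0.5255, -0.3715, 0.0249]
orientation: [2.208, 2.232, 0.003]
contact_force: [-0.4, -0.8, -0.3]
grip_width: 0.0614
```

Request:
play_rows(increments=[[0,0,0,0,0,0,60],[0,0,-10,0,0,0,60],[0,0,-20,0,0,0,60],[0,0,-25,0,0,0,60],[0,0,-30,0,0,0,60]])

```text
clock: 13.95
tcp_pos: [0.5227, -0.3697, 0.1097]
orientation: [-2.205, -2.229, 0.0]
contact_force: [0.1, 0.7, 0.5]
grip_width: 0.0655
```

Request:
play_rows(increments=[[0,0,-30,0,0,0,60],[0,0,-30,0,0,0,60],[-10,-30,-10,0,0,0,60],[-20,-30,0,0,0,0,60],[0,0,0,0,0,0,60]])

```text
clock: 14.45
tcp_pos: [0.4645, -0.4034, 0.1919]
orientation: [2.204, 2.231, 0.004]
contact_force: [-0.4, -0.4, -0.9]
grip_width: 0.0654
```

```bash
python3 go.py .5235 -.371 .2 .6 4|head -1; python3 -c "
from h import *
save('side','s11');save('wrist','w11');save('top','t11')"
```

```text
t 14.45 p [ 0.4645 -0.4034  0.1919] yaw 0.69 F [-0.4 -0.4 -0.9] M [-0.01  0.03  0.01] w 0.0654
```

View pics/s11.png

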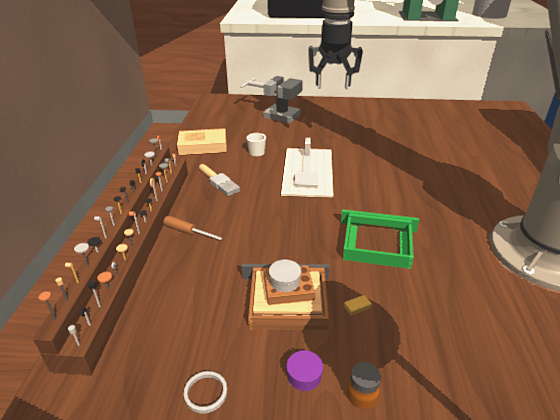

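View pics/w11.png

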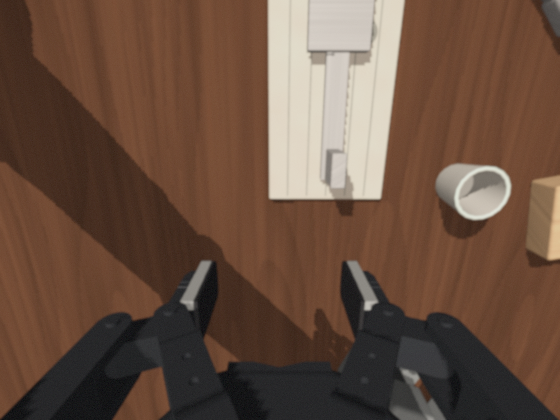

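View pics/t11.png

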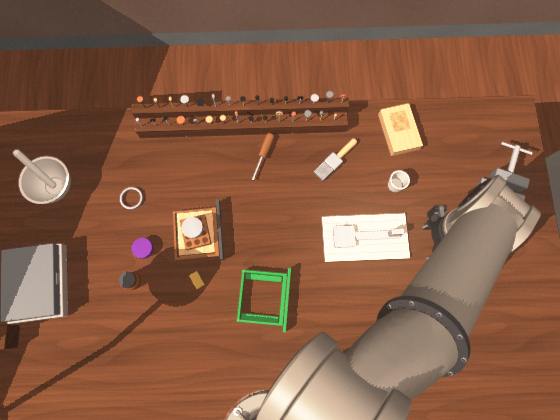

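Run:
```python
from h import *
f=load('t11');P=cloud(f)
for p in[(190,228),(345,237),(372,234),(215,250)]: print(p,P[p[1],p[0]].round(4))
f=load('s11');P=cloud(f)
print('side tin',P[272,285].round(4)); f0=load('side0'); print('before',cloud(f0)[272,285].round(4))
Q=P.reshape(-1,3);m=(Q[:,2]>.016)&(Q[:,2]<.03)&(abs(Q[:,0]-.52)<.08)&(Q[:,1]<-.17)&(Q[:,1]>-.3);q=Q[m]
print('head',cv2.minAreaRect(q[:,:2].astype(np.float32)),np.linalg.lstsq(np.c_[q[:,:2]-q[:,:2].mean(0),np.ones(len(q))],q[:,2],rcond=None)[0].round(4))
# scene differences outside arm
for n in('top0','t11'):
    pass
a=load('top0')['color'].astype(int);b=load('t11')['color'].astype(int)
d=abs(a-b).max(-1)>40; d[:, 300:]=0; print('changed px left part',d.sum(),np.argwhere(d)[:: max(1,d.sum()//12)].tolist())
o=r.get_obs();print(o['contact_force'].round(1),np.abs(o['qvel']).max().round(3))
```

```text
(190, 228) [0.5469 0.1865 0.0858]
(345, 237) [ 0.5214 -0.2359  0.0195]
(372, 234) [ 0.5281 -0.313   0.0166]
(215, 250) [0.4936 0.1269 0.0341]
side tin [0.5481 0.1901 0.0836]
before [0.5478 0.1935 0.0869]
head ((0.524907648563385, -0.24591508507728577), (0.05901266634464264, 0.10024102032184601), 0.7552923560142517) [0.003  0.009  0.0191]
changed px left part 6485 [[210, 210], [234, 240], [256, 258], [263, 268], [274, 216], [282, 226], [292, 211], [309, 124], [318, 136], [331, 137], [384, 290], [404, 298], [419, 295]]
[-0.3 -0.4 -0.3] 0.019
```

```bash
python3 -c "
from h import *
r.hand_in(); print('ok')"
```

```text
the job is handed in; nothing more can be done
ok
```

The soldering plate is lying flat on the white board, released, and the job is handed in at about 14.6 s on the clock. I gripped the plate by its block at 70 N, raised to 100 N before drawing it. I drew it out from under the stack, centred it on the gate opening using the wrist camera and pulled it through. Then I lifted it and set it down on the board.

**What the last checks showed:**
- **Plate:** the head is level to within 0.5°, with its top at about 19–20 mm, which matches 8 mm of board plus 12 mm of head. By position it should have about 25 mm of board to spare at each end and about 35 mm at each side of the head, and the pictures show it wholly inside the outline.
- **Stack:** it stands in its frame, settled about 3 mm at the tin against the 2.5 mm expected. In the top view the tin has moved by 2 pixels or less, within the case's play.
- **Other things:** no bystander or look-alike has visibly moved in the side and top pictures. An automatic before/after comparison was not conclusive, because changed arm shadows swamp it.
- **Robot:** the gripper is clear and touching nothing.

**Forces:**
- **At the gate:** I read no more than about 7 N in the plane while the head passed through it.
- **Under the stack:** sliding the plate sideways before it reached the gate, I briefly read 25 N sideways with 35 N upward. By position the head was then about 16 mm short of the gate and free of the side ledges. I take that as the plate being pressed onto the bench by a small roll of the tool. It went away once I let the arm settle and lifted slightly, but I have no direct measurement of where that contact was.
- **Between readings:** I read the force only at the end of each move call, so a brief peak in between could have been missed.

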